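# Load the bottle tray in reverse order

### The arm

A 6-joint arm with a two-finger parallel gripper is mounted at the origin on a cart in front of the work surface, level with it; the furniture and walls round the work are solid. World frame = base frame: x ahead of the robot, y to its left, z up, the work surface at z = 0. Lengths are in mm, angles in rad, forces in N, time in s.
With the tool pointing down it reaches from about 275 to 750 mm from the base axis. Payload 10.2 kg.
Tool frame: the origin (TCP) lies between the finger pads; the fingertips stand 22 mm ahead of it and the grasp point (between the pads) lies 3 mm ahead of it; z points along the fingers, y is the line along which they close (so a half turn about z gives the same grasp; the last joint's range is limited). The gripper opens to 88 mm and grips with 3 to 60 N. Pads are 18 mm wide; open, the fingers measure 123 mm over their backs; the gripper's body (75 mm by 187 mm) begins 45 mm behind the grasp point.
Start: joints at [-1.34, 0.313, 1.498, -0, 1.331, -0.223], TCP at [230.14, -471.876, 260.72] pointing down, gripper open.
Joint ranges: [-2.94, 2.94], [-0.97, 2.17], [0.19, 2.56], [-1.23, 4.37], [0.02, 3.11], [-2.88, 2.88]. Speed limits (rad/s): [2.39, 2.39, 3.01, 3.14, 3.14, 3.14].

### API

Orientations are given as a unit quaternion [x, y, z, w].
In Python, from plant import r, kinematics, snapshot, calibration gives the robot as it stands. Calls block until the motion is done:
- r.reach(position, orientation): joint-space move of the TCP to a pose.
- r.move_linear(position, ori=None, feed=150): straight line of the TCP; ori=None keeps the orientation; feed is the mean speed in mm/s.
- r.set_joints(angles): joint-space move.
- r.open_gripper() and r.close_gripper(): open the fingers fully, or close them until they stop; the grip force is fixed at half the most.
- r.sleep(seconds).
- kinematics.solve_ik(position, orientation): joint angles nearest the present ones, or None.
- r.sense(): the state.
- snapshot(name): name is "scene" or "top" or "wrist"; returns (picture, depth): 400x640x3 uint8, red, green, blue; 400x640 float32, mm along the optical axis (not along the pixel's ray), 0 where there is no reading.
- calibration(name): a dict with "K" (3x3 intrinsics, pixels), "extrinsics" (4x4, takes a point from camera to world coordinates). Camera axes: x right, y down, z forward; pixel columns grow to the right and rows downward; lengths in mm; the calibration is good to about 2 mm. A picture is of the moment at which its call begins: read the wrist's pose just before it. calibration takes no time and is no camera call; for the wrist camera it gives the pose at the moment of the call.
A pose or a line that the arm cannot do raises r.Unreachable and nothing moves.
- r.finish_job(): hands the job in; it is judged then, once.
The state is a dict: "time": time; "joint_positions": joint angles; "dq": joint speeds; "effort": joint torques, N m; "eef_pos": TCP position; "tool_rot": TCP orientation; "force": force on the tool from outside, world axes, zero at the start; "moment": the same for the moment, N m; "width": finger opening in mm; "grasp_force": force on a finger pad.
Only numpy, scipy, OpenCV 4.12 (cv2) and the standard library are available. Lean on these libraries where they do the work, as an engineer would, in place of code of your own. Each camera call takes 0.05 s, during which the arm holds its last target. There are 200 camera calls.

### The job

Move the four bottles from the grey storage rack into the blue four-bay tray so that their left-to-right order is reversed: the bottle at the left end of the rack goes into the right-end bay of the tray, the next one into the bay beside it, and so on, left and right as the robot sees them. Each bottle must stand upright on the floor of its own bay; never tip a bottle over on the way.

Things in the scene. Friction and masses are not known exactly. Their poses are not given: they have to be found in the camera images.
- storage_rack: grey base plate 86 (x) x 340 (y) x 8 mm, aluminium rail 20 mm high at each end, with four round inserts (black, red, white, yellow) in a row on top at y = +123, +41, -41, -123 mm in its frame, x = 0. Fixed. Lies before or behind the tray. Origin: centre of its underside; y runs along the row to the robot's left (turned up to 9 degrees).
- loading_tray: empty blue tray 86 (x) x 332 (y) x 18 mm: four square bays in a row, 78 x 78 mm inside, walls 4 mm thick, 18 mm high, floors 4 mm above the bench, centres at y = +123, +41, -41, -123 mm in its frame, x = 0. Fixed. Before or behind the rack. Origin: centre of its underside; y runs along the row to the robot's left (turned up to 9 degrees).
- amber_bottle: dark amber reagent bottle with a black cap, 54 mm wide, 94 mm high in all; the body reaches to 79 mm, the cap (30 mm wide) spans 80 to 94 mm; about 0.11 kg. (Similar bottles at the back are not part of the job.) Origin: centre of its underside; z up along the bottle. Starts upright in the black insert, 4 mm above the insert's origin.
- redcap_bottle: small white bottle with a red cap, 48 mm wide, 84 mm high in all; the body reaches to 70 mm, the cap (28 mm wide) spans 70 to 84 mm; about 0.07 kg. (Similar bottles at the back of the bench are not part of the job.) Origin: centre of its underside; z up along the bottle. Starts upright in the red insert, 4 mm above the insert's origin.
- violet_bottle: tall white rinse bottle with a violet label, 61 mm wide, 143 mm high in all; the body reaches to 112 mm, the white neck and cap (27 mm wide) span 112 to 143 mm; about 0.21 kg. (Similar bottles at the back are not part of the job.) Origin: centre of its underside; z up along the bottle. Starts upright in the white insert, 4 mm above the insert's origin.
- insert_amber: round black insert (low cup, 74 mm outside, 66 mm inside, rim 10 mm high, floor 4 mm thick) fixed on the top of the storage rack, 8 mm above the bench; the amber bottle starts in it. Origin: centre of its underside. It never moves, so it still shows where that bottle stood.
- insert_redcap: round red insert (low cup, 74 mm outside, 66 mm inside, rim 10 mm high, floor 4 mm thick) fixed on the top of the storage rack, 8 mm above the bench; the red-capped bottle starts in it. Origin: centre of its underside. It never moves, so it still shows where that bottle stood.
- insert_violet: round white insert (low cup, 74 mm outside, 66 mm inside, rim 10 mm high, floor 4 mm thick) fixed on the top of the storage rack, 8 mm above the bench; the violet-labelled bottle starts in it. Origin: centre of its underside. It never moves, so it still shows where that bottle stood.
- insert_green: round yellow insert (low cup, 74 mm outside, 66 mm inside, rim 10 mm high, floor 4 mm thick) fixed on the top of the storage rack, 8 mm above the bench; the green bottle starts in it. Origin: centre of its underside. It never moves, so it still shows where that bottle stood.
- green_bottle: green glass bottle with a yellow cap and a paper label, 52 mm wide, 105 mm high in all; the body reaches to 67 mm, the shoulder slopes in to a 19 mm neck at 89 mm, the cap (25 mm wide) spans 89 to 105 mm; about 0.12 kg. Origin: centre of its underside; z up along the bottle. Starts upright in the yellow insert, 4 mm above the insert's origin.

How it is judged:
By the outcome, as a careful person would: the job done as asked, in the order asked, and still so for the second after the job is handed in, with the robot touching nothing.
It also fails if it takes over 122 s, if anything falls off the work surface, if the arm or the gripper's body presses on something with over 40 N, if the wrist force passes 120 N, or if a joint passes its speed limit or range.

## Working session

There is one attempt and no reset: what is moved stays moved. The work goes in short steps, each a Python script; the robot and the scene stay as the last script left them, time stands still between calls to the robot, and variables do not carry over. Pictures are saved under pics/ and viewed, at most 14 in all, crops included, and the job is handed in when it is done.

```bash
ls; mkdir -p pics; python3 - <<'E'
from plant import r,kinematics,snapshot,calibration
import cv2,numpy as np
for n in("scene","top"):
    p,d=snapshot(n); cv2.imwrite(f"pics/{n}0.png",p[:,:,::-1]); np.save(f"pics/{n}0.npy",d)
    c=calibration(n); print(n,np.round(c["K"],1).tolist(),np.round(c["extrinsics"],3).tolist())
s=r.sense();print(s)
E
```

```text
pics
scene [[494.8, 0.0, 322.0], [0.0, 494.8, 195.3], [0.0, 0.0, 1.0]] [[-0.863, -0.283, 0.418, 149.874], [-0.504, 0.5, -0.704, 647.363], [-0.01, -0.818, -0.575, 580.394], [0.0, 0.0, 0.0, 1.0]]
top [[508.0, 0.0, 318.6], [0.0, 508.0, 198.6], [0.0, 0.0, 1.0]] [[0.01, -0.998, 0.064, 472.011], [-1.0, -0.011, -0.008, -0.247], [0.008, -0.064, -0.998, 1002.95], [0.0, 0.0, 0.0, 1.0]]
{'time': 0.1, 'joint_positions': array([-1.34037949e+00,  3.13387293e-01,  1.49831436e+00, -1.44696631e-05,
        1.33099364e+00, -2.23385140e-01]), 'dq': array([ 0.00071758,  0.00017604, -0.00216196,  0.0004514 ,  0.0013673 ,
        0.00069149]), 'effort': array([ 2.07472687e-03, -4.02817941e+01, -2.52641952e+01,  6.94939890e-02,
        3.42827837e-02, -7.12976976e-05]), 'eef_pos': array([ 230.1036133 , -471.68692318,  260.2393398 ]), 'tool_rot': array([ 9.74367688e-01,  2.24960672e-01, -8.96515007e-06, -5.51287221e-04]), 'force': array([-0.01815821,  0.79027206, -0.12857374]), 'moment': array([ 0.00115517,  0.01923461, -0.02159021]), 'grasp_force': 0.0, 'width': 87.98127465059827}
```

View pics/top0.png

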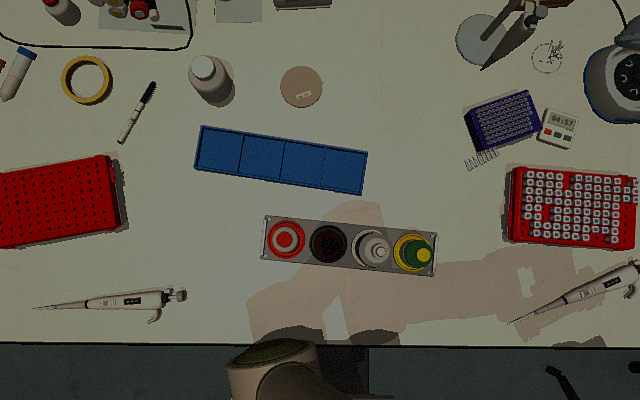

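View pics/scene0.png

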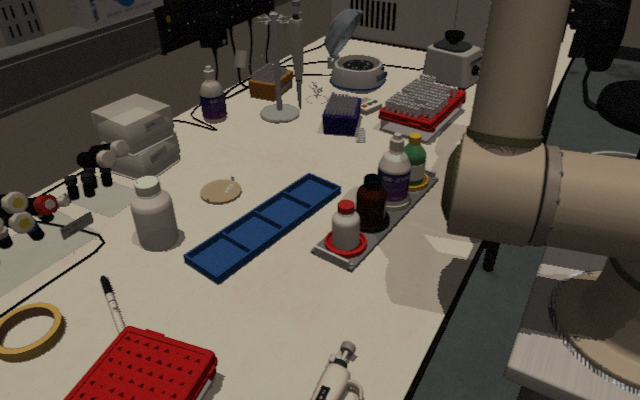

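The rack is the nearer object. From the robot's left it holds red (286,238), amber (328,243), violet (372,248) and green (414,252), which is not the order listed in the text. The empty tray lies behind it, with corners at (202,126), (367,151), (361,194) and (195,168). I'll measure it from both views and take wrist views.

```bash
cat > h.py <<'E'
from plant import r,kinematics,snapshot,calibration
import cv2,numpy as np
from scipy.spatial.transform import Rotation as R
def ray(c,uv):
    d=np.linalg.inv(c["K"])@[uv[0],uv[1],1]; E=np.array(c["extrinsics"]); return E[:3,3],E[:3,:3]@d
def plane(c,uv,z):
    o,d=ray(c,uv); return o+d*(z-o[2])/d[2]
def tri(*cu):   # least-squares meeting point of rays, and the worst miss
    A=[];b=[];q=[]
    for c,uv in cu:
        o,d=ray(c,uv); d=d/np.linalg.norm(d); P=np.eye(3)-np.outer(d,d); A.append(P);b.append(P@o);q.append((P,o))
    x=np.linalg.solve(sum(A),sum(b)); return x,max(np.linalg.norm(P@(x-o)) for P,o in q)
def quat(psi):  # tool down, fingers closing across a row turned by psi
    return (R.from_euler('z',psi+np.pi/2)*R.from_euler('x',np.pi)).as_quat()
def blob(img,lo,hi,roi=None):
    m=cv2.inRange(cv2.cvtColor(img,cv2.COLOR_RGB2HSV),lo,hi)
    if roi is not None:
        k=np.zeros_like(m);x0,y0,x1,y1=roi;k[y0:y1,x0:x1]=1;m*=k
    m=cv2.morphologyEx(m,cv2.MORPH_CLOSE,np.ones((5,5)))
    cs,_=cv2.findContours(m,cv2.RETR_EXTERNAL,cv2.CHAIN_APPROX_NONE); return sorted(cs,key=cv2.contourArea)[::-1]
E
python3 - <<'E'
from h import *
P={n:cv2.imread(f"pics/{n}0.png")[:,:,::-1].copy() for n in("top","scene")}; C={n:calibration(n) for n in P}
roi={"top":(180,110,385,210),"scene":(170,160,350,290)}
for n in P:
    c=blob(P[n],(100,90,40),(125,255,255),roi[n])[0]
    q=cv2.approxPolyDP(cv2.convexHull(c),6,True)[:,0]; print(n,cv2.contourArea(c),q.tolist())
    if n=="top":
        w=np.array([plane(C[n],p,18)[:2] for p in c[:,0]],np.float32); print("tray rect z18",cv2.minAreaRect(w))
s=r.sense(); print(np.round(calibration("wrist")["extrinsics"],2).tolist(), calibration("wrist")["K"][0])
q=quat(np.radians(-7))
for p in ([430,-60,400],[430,-20,400],[500,0,400],[350,-30,400],[560,20,400]): 
    j=kinematics.solve_ik(p,q); print(p,None if j is None else np.round(j,2))
E
```

```text
top 7144.5 [[200, 127], [366, 151], [361, 192], [193, 167]]
tray rect z18 ((611.2868041992188, 67.68767547607422), (331.2492980957031, 85.5063705444336), 81.51334381103516)
scene 5767.5 [[339, 186], [218, 283], [185, 261], [184, 254], [309, 173]]
[[0.44, -0.86, -0.27, 299.11], [-0.9, -0.42, -0.13, -436.51], [-0.0, 0.3, -0.95, 383.87], [0.0, 0.0, 0.0, 1.0]] [316.86754663   0.         319.04025367]
[430, -60, 400] [-0.41  0.04  1.46  0.    1.63 -0.29]
[430, -20, 400] [-0.32  0.03  1.47  0.    1.63 -0.2 ]
[500, 0, 400] [-0.23  0.2   1.29  0.    1.65 -0.11]
[350, -30, 400] [-0.42 -0.16  1.65  0.    1.65 -0.3 ]
[560, 20, 400] [-0.17  0.35  1.1   0.    1.7  -0.05]
```

```bash
python3 - <<'E'
from h import *
import pickle
q=quat(np.radians(-7)); out=[]
for i,p in enumerate(([450,-20,370],[450,-130,370])):
    r.reach(p,q); r.sleep(.3)
    c=calibration("wrist"); im,d=snapshot("wrist"); out.append((c,im,d))
    cv2.imwrite(f"pics/w{i}.png",im[:,:,::-1])
pickle.dump(out,open("w.pkl","wb")); print(r.sense()["time"])
E
```

```text
3.1833
```

View pics/w0.png

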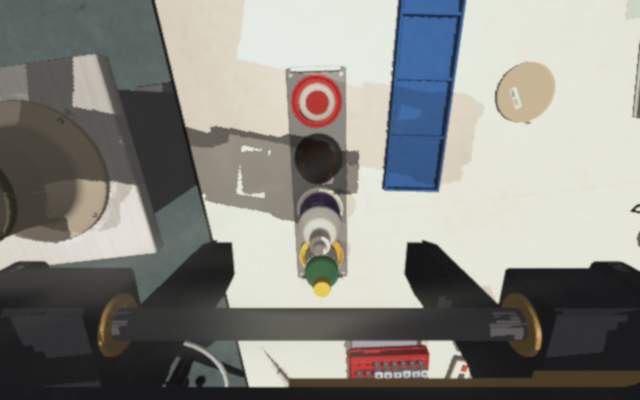

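View pics/w1.png

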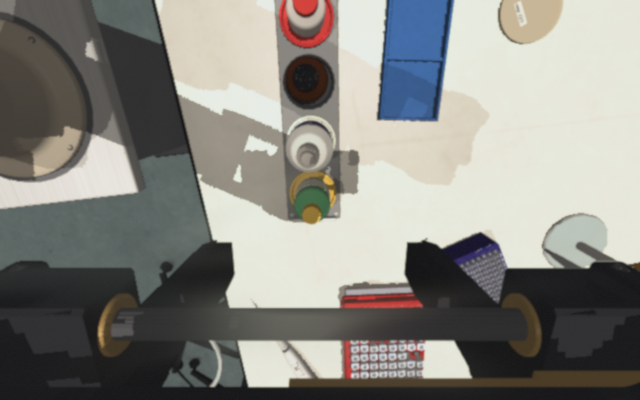

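The wrist views show the row in the same order (red, amber, violet, green). In w0 the caps sit near (318,102), (318,158), (319,240) and (321,287). In w1 they are near (303,3), (308,76), (309,152) and (311,213). I'll enlarge them to get the cap centres.

```bash
python3 - <<'E'
from h import *
t=cv2.imread("pics/top0.png"); a=t[210:282,258:442]
f=lambda i,k:cv2.resize(np.clip(i*1.6,0,255).astype(np.uint8),None,fx=k,fy=k,interpolation=cv2.INTER_CUBIC)
w0=cv2.imread("pics/w0.png")[60:304,275:365]; w1=cv2.imread("pics/w1.png")[0:244,265:355]
b=np.vstack([np.rot90(w) for w in(w0,w1)])  # columns = rows of the original
cv2.imwrite("pics/z_top.png",f(a,4)); cv2.imwrite("pics/z_w.png",f(b,3))
E
```

```text
(no output)
```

View pics/z_top.png

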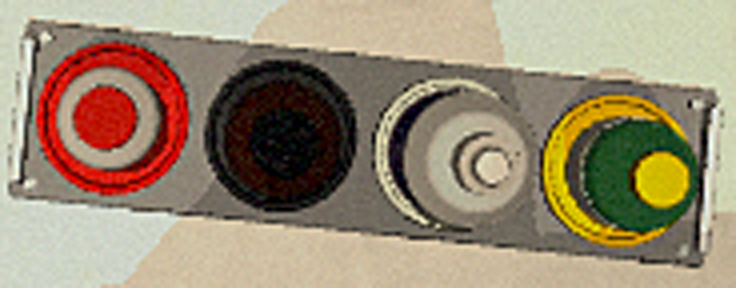

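View pics/z_w.png

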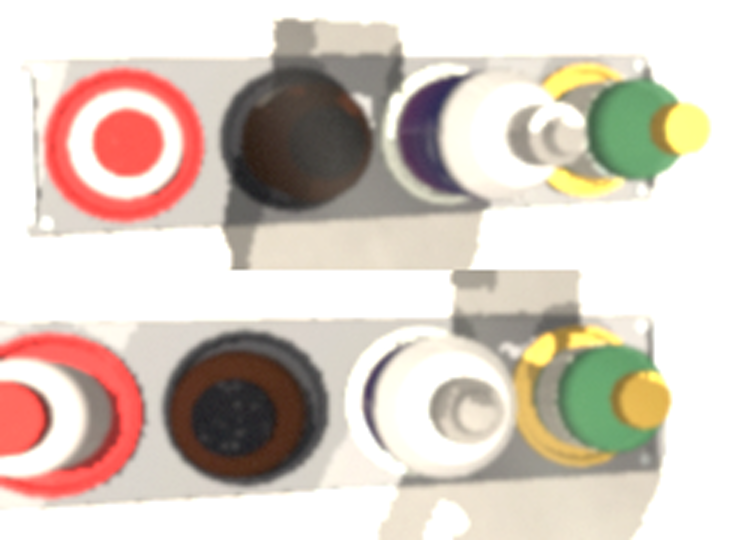

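```bash
python3 - <<'E'
from h import *
import pickle
(c0,i0,d0),(c1,i1,d1)=pickle.load(open("w.pkl","rb")); T,S=calibration("top"),calibration("scene")
t=cv2.imread("pics/top0.png")[:,:,::-1].copy()
px={"red":[(284.75,239.5),(316.7,102.7),None,96],"amber":[(329.5,245.5),(316.3,169),(305,78),106],"violet":[(380.25,252),(318.7,249),(306.7,158.3),155],"green":[(423.75,255),(321,289.7),(310.3,214.3),117]}
for n,(a,b,c,z) in px.items():
    v=[(T,a),(c0,b)]+([(c1,c)] if c else [])
    x,e=tri(*v); print(n,"tri",x.round(1),"miss",round(e,1),"planes",[plane(*k,z)[:2].round(1).tolist() for k in v])
# tray bottom-right/near corners top vs wrist
tr=blob(t,(100,90,40),(125,255,255),(180,110,385,210))[0]
for im,c,roi in((i0,c0,(370,0,480,200)),(i1,c1,(365,0,470,130))):
    k=blob(im,(100,90,40),(125,255,255),roi)[0]; h=cv2.approxPolyDP(cv2.convexHull(k),5,True)[:,0].astype(float)
    print("wrist tray hull",h.tolist())
    for ct in((366,151),(361,193)):
        g=min(h,key=lambda p:np.linalg.norm(plane(c,p,18)-plane(T,ct,18))); print("corner tri",tri((T,ct),(c,g))[0].round(1))
w=np.array([plane(T,p,18)[:2] for p in tr[:,0]],np.float32); (cx,cy),(a,b),ang=cv2.minAreaRect(w); print("tray",cx,cy,a,b,ang)
# inserts (red, yellow) rims at z=18, from the top view
for n,lo,hi,roi in(("red ins",(0,120,60),(6,255,255),(262,215,310,262)),("yel ins",(20,120,60),(32,255,255),(388,228,440,275))):
    k=max(blob(t,lo,hi,roi),key=cv2.contourArea); u=np.array([plane(T,p,18)[:2] for p in k[:,0]],np.float32)
    print(n,cv2.minEnclosingCircle(u))
# depth check of cap heights in the top view
d=np.load("pics/top0.npy")
for n,p in px.items():
    u,v=map(round,p[0]); o,dr=ray(T,(u,v)); print(n,(o+dr*np.median(d[v-1:v+2,u-1:u+2])).round(1))
for uv in((240,155),(222,130),(262,156),(301,162),(340,168)): o,dr=ray(T,uv); print("tray px",uv,(o+dr*d[uv[1],uv[0]]).round(1))
E
```

```text
red tri [455.6  54.8  50.7] miss 0.3 planes [[456.7, 52.2], [455.7, 55.1]]
amber tri [445.8 -25.8  96.2] miss 2.0 planes [[447.1, -27.2], [445.5, -23.1], [445.9, -25.3]]
violet tri [ 438.2 -110.3  150.9] miss 0.6 planes [[438.6, -110.2], [438.1, -108.3], [438.5, -109.0]]
green tri [ 431.5 -190.5  112.2] miss 2.0 planes [[432.6, -190.8], [431.3, -188.2], [431.4, -186.8]]
wrist tray hull [[464.0, 0.0], [438.0, 188.0], [385.0, 189.0], [400.0, 0.0]]
corner tri [ 633.2 -101.2   -2.1]
corner tri [548.5 -92.2  -2.6]
wrist tray hull [[452.0, 0.0], [436.0, 119.0], [379.0, 118.0], [388.0, 0.0]]
corner tri [ 633.2 -101.1   -5.2]
corner tri [549.4 -91.3 -18.1]
tray 611.2868041992188 67.68767547607422 331.2492980957031 85.5063705444336 81.51334381103516
red ins ((456.22259521484375, 55.07474136352539), 36.99026870727539)
yel ins ((433.5401611328125, -189.51181030273438), 36.94620132446289)
red [455.8  51.9  94.6]
amber [446.2 -28.1 105.2]
violet [ 438.6 -109.7  155.9]
green [ 432.6 -191.3  117. ]
tray px (240, 155) [619.7 147.2  12.4]
tray px (222, 130) [667.9 182.8  16.9]
tray px (262, 156) [618.9 104.6   7.6]
tray px (301, 162) [608.1  27.6   5.8]
tray px (340, 168) [597.4 -49.7   2.8]
```

```bash
cat >> h.py <<'E'
PR,PT=np.radians(-5.3),np.radians(-8.5); TC=np.array([611.3,67.7])
B={"red":((456,53.6),46,-123),"amber":((446.6,-25.7),56,-41),"violet":((438.8,-109.),104,41),"green":((432.2,-189),66,123)}
bay=lambda y:TC+y*np.array([-np.sin(PT),np.cos(PT)])
def path(n):
    xy,h,y=B[n]; g=15+h; up=178+h; b=bay(y)
    return [*xy,up],[*xy,g],[*b,up],[*b,g-7.5]
def pick(n):
    a,g,_,_=path(n); r.reach(a,quat(PR)); r.move_linear(g,feed=150); r.close_gripper(); s=r.sense(); w=s["width"]
    r.move_linear(a,feed=120); s=r.sense(); print(n,"width",w,s["width"],"grip",s["grasp_force"],"F",s["force"].round(1),s["time"])
def place(n):
    _,_,u,d=path(n); r.move_linear(u,quat(PT),feed=150); r.move_linear([*d[:2],d[2]+15],feed=150); r.move_linear(d,feed=30); s=r.sense()
    print("down F",s["force"].round(1),s["width"],s["eef_pos"].round(1)); r.open_gripper(); r.sleep(.2); r.move_linear(u,feed=150); print(r.sense()["time"])
E
python3 - <<'E'
from h import *
import pickle
(c0,_,_),_=pickle.load(open("w.pkl","rb")); T,S=calibration("top"),calibration("scene")
im=cv2.imread("pics/scene0.png")[:,:,::-1].copy()
k=blob(im,(0,150,60),(6,255,255),(330,195,365,225))[0]; x,y,w,h=cv2.boundingRect(k); print("scene red cap box",x,y,w,h)
print("red cap top",tri((T,(284.75,239.5)),(S,(x+w/2,y+w*.29)),(c0,(316.7,102.7))))
for a,b in(((200,127),(185,254)),((366,151),(309,173)),((361,193),(340,184))): print("tray corner",[v if np.isscalar(v) else v.round(1) for v in tri((T,a),(S,b))])
for n in B:
    print(n,bay(B[n][2]).round(1),[ (j:=kinematics.solve_ik(p,quat(PR if i<2 else PT))) is not None and j.round(2).tolist() for i,p in enumerate(path(n))])
E
```

```text
scene red cap box 338 200 16 14
red cap top (array([456.05759186,  53.68415344,  92.29464727]), np.float64(1.442802878798244))
tray corner [array([672.2, 224.9,  20.1]), np.float64(0.5557499661816889)]
tray corner [array([ 627.9, -100.9,   15.6]), np.float64(2.2701294905584404)]
tray corner [array([546. , -90.5,  20.4]), np.float64(1.0281882792025803)]
red [593.1 -53.9] [[-0.14, 0.2, 1.74, -0.0, 1.2, -0.05], [-0.14, 0.45, 1.91, -0.0, 0.78, -0.05], [-0.29, 0.5, 1.33, 0.0, 1.32, -0.14], [-0.29, 0.69, 1.49, -0.0, 0.96, -0.14]]
amber [605.2  27.2] [[-0.32, 0.17, 1.76, 0.0, 1.22, -0.23], [-0.32, 0.41, 1.94, -0.0, 0.79, -0.23], [-0.15, 0.51, 1.28, -0.0, 1.35, 0.0], [-0.15, 0.7, 1.45, -0.0, 1.0, 0.0]]
violet [617.4 108.2] [[-0.5, 0.13, 1.67, 0.0, 1.34, -0.41], [-0.5, 0.33, 1.89, 0.0, 0.92, -0.41], [-0.01, 0.53, 1.12, -0.0, 1.49, 0.14], [-0.01, 0.67, 1.34, -0.0, 1.12, 0.14]]
green [629.5 189.3] [[-0.66, 0.21, 1.68, 0.0, 1.25, -0.57], [-0.66, 0.44, 1.86, 0.0, 0.85, -0.57], [0.11, 0.63, 1.07, -0.0, 1.45, 0.26], [0.11, 0.78, 1.25, -0.0, 1.11, 0.26]]
```

Measured heights agree with the text: cap tops at 92–95, about 105, 151–156 and 112–117 mm, and the tray rim at about 18 mm. I'll start with the red-capped bottle.

```bash
python3 - <<'E'
from h import *
pick("red"); place("red")
for n in("top","scene"):
    p,_=snapshot(n); cv2.imwrite(f"pics/{n}1.png",p[:,:,::-1])
t=cv2.imread("pics/top1.png")[100:290,170:450]; s=cv2.imread("pics/scene1.png")[110:300,170:450]
cv2.imwrite("pics/v1.png",np.vstack([cv2.resize(x,None,fx=1.5,fy=1.5) for x in(t,s)]))
E
```

```text
red width 46.268910089938515 46.49800187415369 grip 29.956481474555403 F [-0.3  0.3 -1. ] 7.5667
down F [ 0.8  0.1 -0.5] 46.73439117354948 [593.1 -54.   53.3]
12.9417
```

View pics/v1.png

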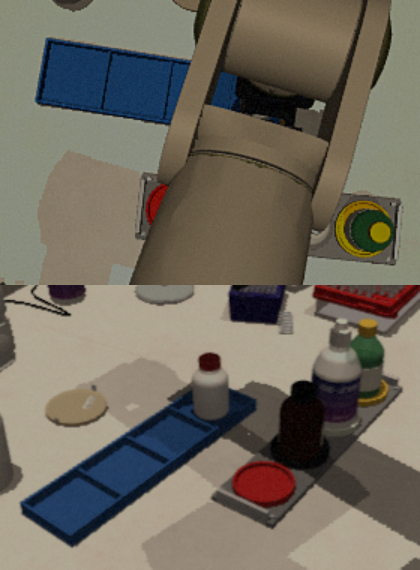

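The red-capped bottle stands upright in the right-end bay (crop at about (210,385)), and its insert is empty. Next is amber.

```bash
python3 - <<'E'
from h import *
pick("amber"); place("amber"); pick("violet")
p,_=snapshot("scene"); cv2.imwrite("pics/scene2.png",p[:,:,::-1])
E
```

```text
amber width 52.304740572595946 52.10557053203206 grip 29.9710310045279 F [-0.5  0.1 -2. ] 17.0667
down F [ 0.2  0.1 -1.1] 52.035255834699804 [605.2  27.1  63.3]
22.3333
violet width 50.00784629701831 49.59166150614875 grip 25.855215440969914 F [ 0.5  0.1 -3.2] 26.6333
```

View pics/scene2.png

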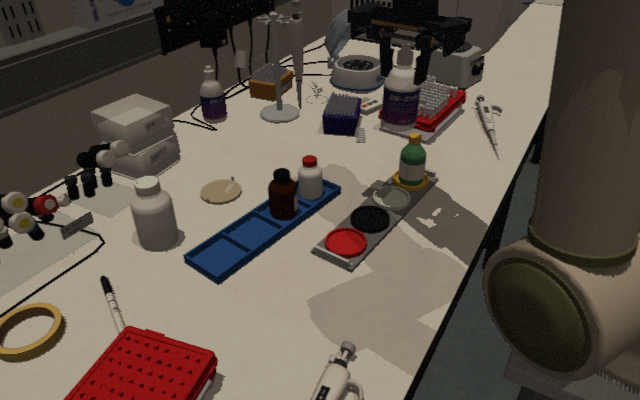

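Amber (283,195) and red (310,178) stand in their bays. Violet is held at its shoulder, since the width is 50 rather than 61 mm, so I need to check for slip before going on.

```bash
python3 - <<'E'
from h import *
s=r.sense(); print(s["width"],s["eef_pos"].round(1),s["grasp_force"],s["time"])
S=calibration("scene"); Ei=np.linalg.inv(S["extrinsics"])
for z in (155,165,175,175+112,175+143):
    p=Ei@[438.8,-109,z,1]; print(z,(S["K"]@p[:3]/p[2])[:2].round(1))
im=cv2.imread("pics/scene2.png")[20:150,340:480]; cv2.imwrite("pics/v2.png",cv2.resize(im,None,fx=4,fy=4,interpolation=cv2.INTER_CUBIC))
E
```

```text
49.498127622122276 [ 438.6 -108.9  281.5] 25.85619808640331 26.6833
155 [397.1 133.5]
165 [397.5 128.5]
175 [397.9 123.5]
287 [403.2  62.7]
318 [404.8  44.2]
```

View pics/v2.png

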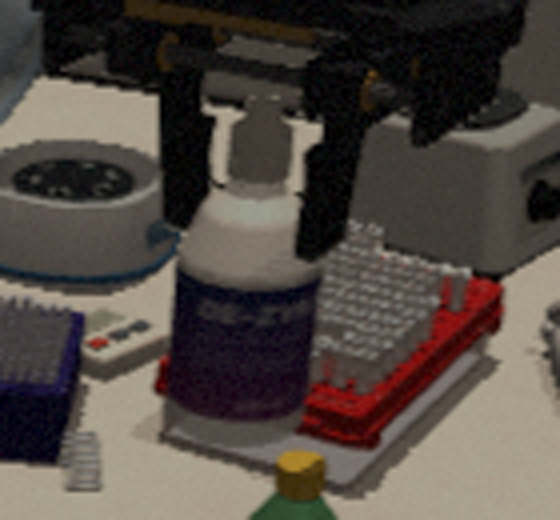

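The pads sit on the sloping shoulder and the width is creeping down. The safe fix is to lower it straight back into its insert and regrasp it on the straight cap and neck, 112–143 mm up.

```bash
sed -i 's/-109.),104,41/-109.),131,41/' h.py; python3 - <<'E'
from h import *
r.move_linear([438.8,-109,135],feed=120); s=r.sense(); print(s["width"],s["force"].round(1))
for z in(130,126,123,121):
    r.move_linear([438.8,-109,z],feed=30); s=r.sense(); print(z,s["width"],s["force"].round(1))
    if s["force"][2]>0: break
r.open_gripper(); r.sleep(.3); r.move_linear([438.8,-109,330],feed=150); s=r.sense(); print(s["force"].round(1),s["time"])
p,d=snapshot("scene"); cv2.imwrite("pics/scene3.png",p[:,:,::-1]); np.save("pics/scene3.npy",d)
cv2.imwrite("pics/v3.png",cv2.resize(p[90:230,330:470,::-1],None,fx=4,fy=4,interpolation=cv2.INTER_CUBIC))
E
```

```text
49.77500907274359 [-0.2  0.5 -2. ]
130 49.80535272331827 [ 0.4  0.6 -2.9]
126 49.259490071119366 [-0.5  0.1 -2.5]
123 49.137985143500444 [ 0.6  0.8 -3.1]
121 49.36226565164666 [ 0.6  0.7 -2.4]
[-0.3 -0.5  0.1] 31.7167
```

View pics/v3.png

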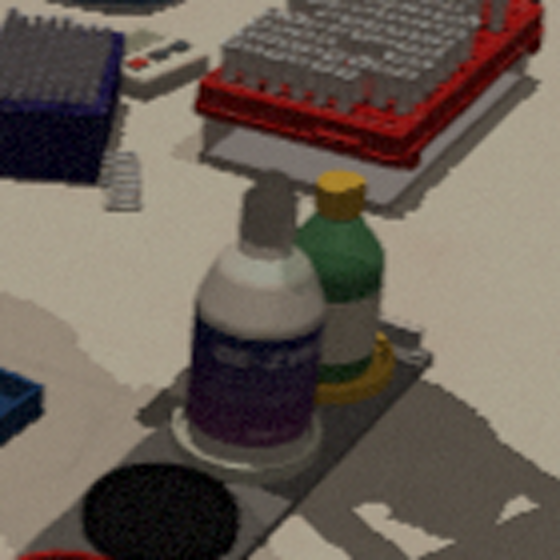

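Violet is back upright in its insert, with its neck top near (397,137), and it had not slipped. I'll grip it by the neck now.

```bash
python3 - <<'E'
from h import *
pick("violet")
s=r.sense()
if s["width"]>20 and s["grasp_force"]>15 and s["force"][2]<-1: 
    place("violet"); pick("green")
p,d=snapshot("scene"); cv2.imwrite("pics/scene4.png",p[:,:,::-1])
E
```

```text
violet width 25.200940175379735 25.153492803395036 grip 29.98828396809131 F [-0.1 -0.5 -2.2] 35.7333
down F [-0.1  0.1 -2.3] 25.621370063189495 [617.3 108.2 138.4]
42.0917
green width 50.98050233681154 50.71350650439658 grip 29.99643491115421 F [-0.7 -0.3 -0.5] 46.8167
```

View pics/scene4.png

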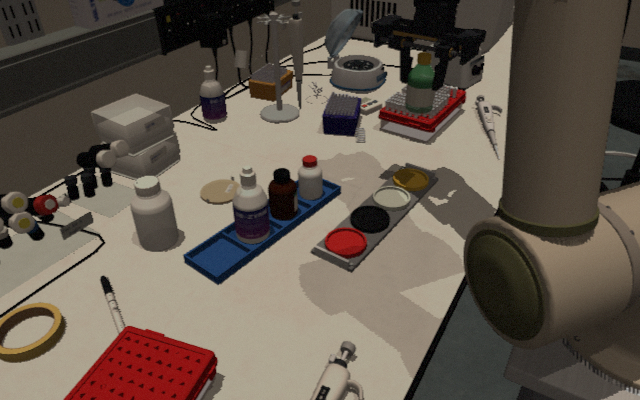

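Violet (252,205) is in the third bay and green is held upright. I'll place green, clear the arm and check.

```bash
python3 - <<'E'
from h import *
place("green"); r.set_joints([-1.34,.313,1.498,0,1.331,-.223])
ps=[]
for n in("top","scene"):
    p,d=snapshot(n); ps.append(p[:,:,::-1]); np.save(f"pics/{n}5.npy",d)
cv2.imwrite("pics/v5.png",np.vstack([cv2.resize(ps[0][100:290,160:450],None,fx=1.55,fy=1.55),cv2.resize(ps[1][110:300,160:450],None,fx=1.55,fy=1.55)]))
s=r.sense();print(s["time"],s["force"].round(1))
E
```

```text
down F [ 0.5  0.3 -0.7] 51.35683080007304 [629.5 189.3  73.3]
53.875
56.7 [-0.6 -0.3  0.2]
```

View pics/v5.png

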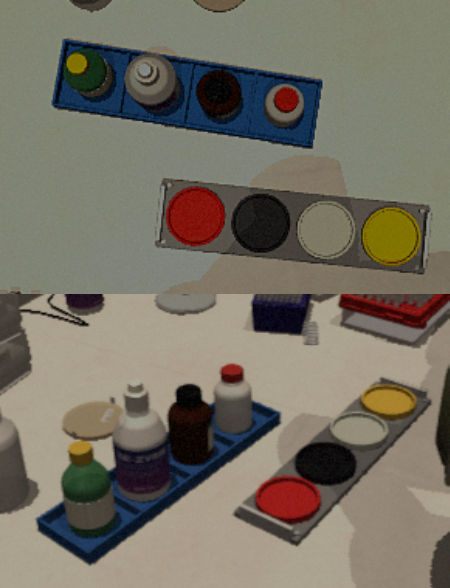

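All four bottles stand upright in their own bays: green (77,64), violet (145,71), amber (218,90) and red (286,100) in the crop, and the inserts are empty. One check of the cap heights, then I hand in.

```bash
python3 - <<'E'
from h import *
T=calibration("top"); d=np.load("pics/top5.npy"); ok=True
for n,u,v,z in(("green",77,64,109),("violet",145,71,147),("amber",218,90,98),("red",286,100,88)):
    u,v=round(u/1.55+160),round(v/1.55+100); o,dr=ray(T,(u,v)); p=o+dr*np.median(d[v-1:v+2,u-1:u+2]); e=p[:2]-bay(B[n][2])
    print(n,p.round(1),"exp z",z,"off bay centre",e.round(1)); ok&=abs(p[2]-z)<6 and np.linalg.norm(e)<10
if ok: print(r.finish_job())
E
```

```text
green [629.7 186.5 108.9] exp z 109 off bay centre [ 0.2 -2.8]
violet [615.4 103.8 146.4] exp z 147 off bay centre [-2.  -4.4]
amber [603.   25.2  96.5] exp z 98 off bay centre [-2.3 -2. ]
red [592.4 -54.6  87.2] exp z 88 off bay centre [-0.7 -0.6]
the job is handed in; nothing more can be done
None
```

I moved all four bottles and handed the job in: left to right the tray now holds green, violet, amber and red cap, the reverse of the rack, each upright within 5 mm of its bay centre, in about 57 s.

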